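Chock the canister, then open the rack gate

ROBOT

A 6-joint arm with a two-finger parallel gripper is mounted at the origin on the work surface. World frame = base frame: x ahead of the robot, y to its left, z up, the work surface at z = 0. Lengths are in m, angles in rad, forces in N, time in s.
With the tool pointing down it reaches from about 0.35 to 0.975 m from the base axis. Payload 4.9 kg.
Tool frame: the origin (TCP) lies midway between the tips of the shut fingers; the grasp point (between the pads) lies behind it (manip.tcp_to_grasp is the z of the grasp point in the tool frame, in m); z points along the fingers, y is the direction in which the jaws open and shut (so a half turn about z gives the same grasp; the last joint's range is limited). The gripper opens to 85 mm and grips with 20 to 120 N. Pads are 22 mm wide; open, the fingers measure 114 mm over their backs; the gripper's body (76 mm by 85 mm) begins 54 mm behind the grasp point. The pads swing forward as they close: fully open they stand 13 mm farther back than shut.
Start: joints at [-1.283, 0.053, 1.613, -0, 1.476, -0.119], TCP at [0.247, -0.574, 0.231] pointing down, gripper open.
Joint ranges: [-3.01, 3.01], [-1.01, 2.22], [0.06, 2.58], [-1.02, 4.17], [0.09, 2.62], [-3.14, 3.14]. Speed limits (rad/s): [2.57, 2.57, 3.14, 3.14, 3.14, 3.14].

INTERFACE

Orientations are given as a unit quaternion [w, x, y, z].
In Python, from plant import status, vision, order, regions_of, manip gives the robot as it stands. The module is installed in compiled form; this text tells all that it offers.
- The arm moves only by the shell command python3 -m crank 'ROWS'. ROWS is JSON, one flat list of numbers, 5 for each row, row after row: the shift along the tool's x, y, z in mm, then the turn about the tool's z in degrees, then the opening in per cent of the stroke, from 0 (shut) to 100 (fully open). In form: [tx, ty, tz, yaw, fingers, tx, ty, tz, yaw, fingers, ...]. A call has exactly 10 rows; each row is the pose to reach, as a shift and turn from the pose commanded when the call began, along the tool's axes at that moment; what a row does not reach only later rows make up. A row lasts 1/10 s, in which the tool goes at most 50 mm and 8.59 degrees, less where a joint would pass 70% of its speed; a pose out of reach is approached as far as the arm can. A call with a gripper value outside its range is refused whole. The fingers move at their own pace and stop on an object; the grip force is fixed at half the most. Time passes only in rows, so rows that repeat a pose let the fingers close, or fill a call up. It gives the time, the measured TCP pose, the force and the opening at its end, in the units of the state.
- status.state(): the state, without advancing time (a new reading comes with each control period).
- vision.grab_frame(name): name is "side" or "top"; returns (picture, depth): 400x640x3 uint8, red, green, blue; 400x640 float32, m along the optical axis (not along the pixel's ray), 0 where there is no reading.
- vision.get_calibration(name): a dict with "camera_matrix" (3x3 intrinsics, pixels), "R" (3x3) and "t" (3): a world point X has camera coordinates R X + t. Camera axes: x right, y down, z forward; pixel columns grow to the right and rows downward; lengths in m; the calibration is good to about 2 mm. A picture is of the moment at which its call begins. get_calibration takes no time and is no camera call.
- order.job_done(): hands the job in, once; it reports no verdict.
Trained networks look in the newest picture that a camera, given by its name, has taken for a name from the list of things; names that differ only in an ending like _2 or _b are one class to them, and where a whole thing is asked for, a point or a joint stands for the part that bears it (a point fixed in the world has none). Each returns a list of dicts, best first, with "confidence" (0 to 1); they miss things now and then, are a little off and sometimes report something else, mostly with a low value. They report only what shows in the picture. A call takes as long as a camera call. They do not tell look-alikes from the thing itself.
- regions_of(camera, name): "region" (400x640 bool, what is visible of it) and "extent" ([centre column, centre row, width, height] in pixels, round what is visible of it).
The state is a dict: "time": time; "joint_pos": joint angles; "joint_vel": joint speeds; "joint_efforts": joint torques, N m; "tool_pos": TCP position; "tool_rot": TCP orientation; "contact_force": force on the tool from outside, world axes, zero at the start; "ft_torque": the same for the moment, N m; "gripper_width": opening from 0.0 (shut) to 1.0 (fully open).
Only numpy, scipy, OpenCV 4.12 (cv2) and the standard library are available. Lean on these libraries where they do the work, as an engineer would, in place of code of your own. Each camera call takes 0.05 s, during which the arm holds its last target. There are 200 camera calls.

TASK

The gate of the sloping counter rack has to be left wide open, but the metal canister leaning on it must not roll out. Set the rubber chock on the low end of the rack and, while the gate is still shut, push it nose first up the slope beneath the gate bar, firmly but without forcing it, until the canister has rolled back against the rear stop and the chock is felt to be jammed under it. Then swing the gate fully open by its peg, leaving the canister resting on the chock and the other desk things undisturbed.

Things in the scene. Friction and masses are not known exactly. Their poses are not given: they have to be found in the camera images.
- rack: Fixed grey counter rack with a flat deck, 340 mm long (x) and 170 mm wide (y), sloping up 8 degrees towards +x. The frame is level: origin on the desk under the deck's middle, x horizontal towards the uphill end, y to the left looking uphill. The deck's top is 30 mm above the desk over the origin, 6 mm at the low end (x = -168 mm), 54 mm at the high end.
- deck_mid (a point): Middle of the deck's top. Uphill of the canister a steel stop plate (150 mm wide, 65 mm tall) stands across the deck. Its place varies and is not measured: the canister rolls 8 to 23 mm back before meeting it; feel for it. Rolling it back by the chock takes 1 to 5 N with the chock's drag; a push of 10 to 20 N jams it well; over 60 N on the canister dents it.
- can_center (a point): Middle of the plain metal canister, 76 mm in diameter, 120 mm long, about 0.45 kg, lying across the deck (axis along the rack's y), up to 8 mm off the deck's centre line. It leans downhill on the gate bar and rolls freely: nothing else holds it. It starts about 45 mm uphill of the rack's origin (rack x).
- chock_grip (a point): Loose black rubber wheel chock, 0.25 kg, 110 x 50 x 40 mm, on the desk beyond the rack's low end. Point: centre of its block-shaped rear (57 mm long, 40 mm tall, grip it across its 50 mm width), 20 mm above the underside; x points to the thin nose, tip 82.5 mm ahead; upright back face 27.5 mm behind. The front face rises at 35 degrees from a 3 mm nose.
- gate (a joint): Swing angle of the gate, rad: 0 shut (bar straight across the deck), growing as its free end swings downhill, 1.6 at its end stop. It stays where it is left, and needs about 1.5 N at the peg.
- gate_hinge (a point): On the gate's pivot axis, at the bar's height, at the rack's +y edge. The pivot is square to the sloping deck. The bar is round steel, 12 mm thick, its underside 50 mm above the deck, so the chock (40 mm) passes beneath it.
- gate_peg (a point): Middle of the part to hold of the upright round black peg, 16 mm in diameter, at the gate bar's free end, 200 mm from the hinge axis, 40 mm above the bar's axis; the peg stands from the bar to 16 mm above this point and is square to the deck. Grip it from above or hook it from its uphill side; it can turn within the fingers.
- tumbler_rim (a point): Centre of the rim of a glass tumbler, 80 mm wide, 90 mm tall, standing by; leave it alone.
- pencup: Tan pen cup, 80 mm wide, 125 mm tall with its pens, origin under its centre; leave it alone.
- stapler: Black stapler, 140 mm long (x), 36 mm wide, 48 mm tall, origin under its centre; leave it alone.
- can: The canister's body, its origin at the same centre; y along its axis (x and z turn as it rolls).
- chock: Frame of the whole chock, origin under its middle, 27.5 mm ahead of the grip point and 20 mm lower; x to the nose, z up. When it is snug under the canister, its nose tip is 17 mm short of the canister's axis, along the deck.
There are look-alikes about, which are no part of the job. What is shaped like the can but green or red is not meant.

How it is judged:
By the outcome, as a careful person would: the job done as asked, in the order asked, and still so for the second after the job is handed in, with the robot touching nothing.
It also fails if it takes over 72 s, if anything falls off the work surface, if the arm or the gripper's body presses on something with over 40 N, if the wrist force passes 120 N, or if a joint passes its speed limit or range.

## Working session

There is one attempt and no reset: what is moved stays moved. The work goes in short steps, Python scripts to look and compute and a shell command to move; the robot and the scene stay as the last step left them, time stands still between calls to the robot, and variables do not carry over. Pictures are saved under pics/ and viewed, on a budget of 10 in all, crops included, one or two more only if the job needs it, and the job is handed in when it is done.

```bash
mkdir -p pics
cat > h.py <<'E'
import numpy as np, cv2
from plant import status, vision, order, regions_of, manip
def grab(n):
    im,d=vision.grab_frame(n); c=vision.get_calibration(n)
    return im,d,np.array(c["camera_matrix"]),np.array(c["R"]),np.array(c["t"])
def cloud(d,K,R,t):
    v,u=np.mgrid[0:d.shape[0],0:d.shape[1]]
    P=np.stack([(u-K[0,2])/K[0,0]*d,(v-K[1,2])/K[1,1]*d,d],-1)
    return (P-t.reshape(3))@R
def save(n,im): cv2.imwrite("pics/"+n+".png",cv2.cvtColor(im,cv2.COLOR_RGB2BGR))
E
python3 - <<'E'
from h import *
np.set_printoptions(precision=3,suppress=True)
print(manip.tcp_to_grasp, status.state())
ims=[]
for n in("top","side"):
    im,d,K,R,t=grab(n); W=cloud(d,K,R,t); ims.append(im); print(n,K.tolist(),(-R.T@t.reshape(3)))
    for k in("rack","can","chock","gate","gate_peg","tumbler_rim","pencup","stapler","gate_hinge"):
        for r in regions_of(n,k)[:3]:
            m=r["region"]&(d>0); 
            if m.sum(): print(k,round(r["confidence"],2),np.round(r["extent"]),m.sum(),np.median(W[m],0),W[m].min(0),W[m].max(0))
save("a",ims[0]);save("b",ims[1])
E
```

```text
-0.0187 {'time': 0.0, 'joint_pos': array([-1.283,  0.053,  1.614, -0.   ,  1.476, -0.119]), 'joint_vel': array([ 0.001, -0.002, -0.   ,  0.001,  0.001,  0.001]), 'joint_efforts': array([  0.002, -39.368, -37.018,  -0.   ,   0.007,   0.   ]), 'tool_pos': array([ 0.247, -0.573,  0.23 ]), 'tool_rot': array([-0.001,  0.979,  0.202, -0.   ]), 'contact_force': array([-0.344, -0.387,  0.206]), 'ft_torque': array([ 0.021,  0.008, -0.005]), 'gripper_width': 1.0007768333080667}
top [[496.8417455685764, 0.0, 309.4434367545956], [0.0, 496.8417455685764, 196.12170466698097], [0.0, 0.0, 1.0]] [ 0.383 -0.02   1.314]
rack 0.83 [278. 200. 144.  98.] 6849 [0.567 0.062 0.027] [ 0.45  -0.091 -0.006] [0.711 0.283 0.147]
can 0.97 [197. 123.  31.  52.] 1381 [0.78  0.304 0.071] [ 0.727  0.272 -0.004] [0.853 0.348 0.083]
can 0.85 [263. 203.  35.  55.] 1476 [0.561 0.131 0.108] [0.496 0.084 0.03 ] [0.631 0.179 0.12 ]
can 0.84 [335. 290.  38.  50.] 1500 [ 0.341 -0.046  0.071] [ 0.279 -0.097 -0.002] [0.41  0.001 0.083]
chock 0.96 [451. 231.  45.  40.] 930 [ 0.484 -0.347  0.037] [ 0.432 -0.417 -0.004] [ 0.537 -0.
[... 1922 characters left out ...]
] 4609 [0.524 0.105 0.037] [ 0.443 -0.092 -0.003] [0.804 0.272 0.144]
tumbler_rim 0.69 [282. 185.  29.  40.] 948 [ 0.735 -0.093  0.061] [ 0.707 -0.186 -0.003] [ 0.861 -0.062  0.092]
pencup 0.86 [215. 212.  42.  55.] 1582 [0.752 0.13  0.071] [ 0.729 -0.022 -0.004] [0.965 0.159 0.131]
stapler 0.96 [338. 171.  45.  21.] 784 [ 0.693 -0.279  0.032] [ 0.636 -0.372 -0.003] [ 0.772 -0.228  0.051]
stapler 0.49 [284. 228.  79.  52.] 368 [0.563 0.09  0.093] [0.458 0.024 0.017] [0.668 0.121 0.144]
gate_hinge 0.7 [274. 261. 132. 118.] 4854 [0.527 0.105 0.036] [ 0.443 -0.105 -0.004] [0.789 0.272 0.144]
gate_hinge 0.16 [281. 226.  82.  54.] 562 [0.586 0.095 0.093] [ 0.458 -0.022 -0.004] [0.83  0.132 0.144]
```

```bash
sleep 1; ls pics
```

```text
a.png
b.png
```

View pics/a.png

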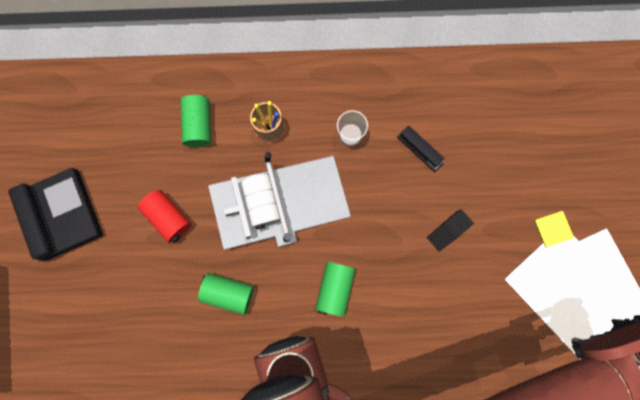

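View pics/b.png

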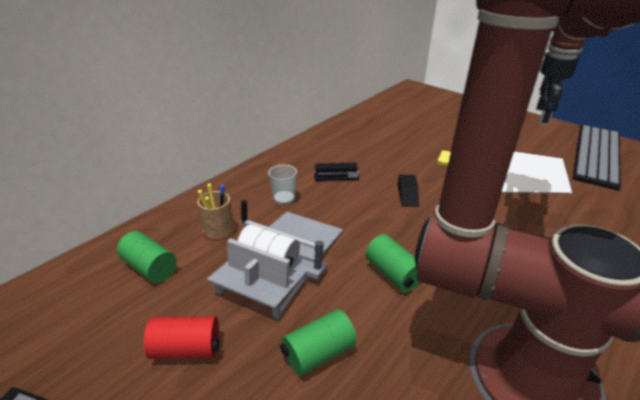

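The top view shows the rack at (280,203) with its low end on the right (342,186). The canister is at (262,203), the peg at (268,157) and the hinge near (287,238). The chock is at (451,231) and the stapler at (421,148). The side view agrees: the peg (244,210) is on the pen-cup side. Next I fit the poses.

Run:
```python
from h import *
np.set_printoptions(precision=4,suppress=True)
for n in("top","side"):
    im,d,K,R,t=grab(n); W=cloud(d,K,R,t); X=W.reshape(-1,3); 
    ok=(d>0).ravel(); rg=im.reshape(-1,3).astype(int)
    gray=(rg.max(1)-rg.min(1)<25)
    # desk bias
    b=ok&~gray&(abs(X[:,0]-.45)<.1)&(abs(X[:,1]+.2)<.08); print(n,"desk z",np.median(X[b,2]))
    r=ok&gray&(X[:,0]>.42)&(X[:,0]<.74)&(X[:,1]>-.12)&(X[:,1]<.3)&(X[:,2]<.065)&(X[:,2]>.003)
    P=X[r]; c=np.median(P,0);A=np.c_[P[:,:2]-c[:2],np.ones(len(P))];w=np.ones(len(P),bool)
    for _ in range(15):
        s=np.linalg.lstsq(A[w],P[w,2],rcond=None)[0]; w=abs(A@s-P[:,2])<.004
    th=np.arctan2(s[1],s[0]); print("slope",np.degrees(np.arctan(np.hypot(*s[:2]))),"dir",np.degrees(th),w.sum())
    Q=P[w]
    box=cv2.minAreaRect(Q[:,:2].astype(np.float32)); print(box)
    for name,dd in(("grad",th),):
        ux=np.array([np.cos(dd),np.sin(dd)]);uy=np.array([-ux[1],ux[0]])
        a=Q[:,:2]@ux;bb=Q[:,:2]@uy
        print("x ext",np.percentile(a,[.3,1,99,99.7]),"y ext",np.percentile(bb,[.3,1,99,99.7]))
        # low edge line / sides, per bin
        for lo in np.arange(a.min(),a.max(),.04):
            k=(a>=lo)&(a<lo+.04)
            if k.sum()>30: print("  a",round(lo,3),"y",np.percentile(bb[k],[1,99]))
    g=ok&(X[:,0]>.40)&(X[:,0]<.57)&(X[:,1]>-.45)&(X[:,1]<-.25)&(X[:,2]>.006)&(rg.sum(1)<150)
    C=X[g]; 
    if len(C)>20:
        m,_,vt=np.linalg.svd(C[:,:2]-C[:,:2].mean(0))[0:3]; mean=C[:,:2].mean(0); u=vt[0]; p=(C[:,:2]-mean)@u;q=(C[:,:2]-mean)@vt[1]
        print("chock",mean,"axis",u,np.degrees(np.arctan2(u[1],u[0])),p.min(),p.max(),q.min(),q.max(),cv2.minAreaRect(C[:,:2].astype(np.float32)))
        for lo in np.arange(p.min(),p.max(),.012):
            k=(p>=lo)&(p<lo+.012); print("  ",round(lo,3),k.sum(),np.percentile(C[k,2],[50,95]))
    pk=ok&(X[:,0]>.63)&(X[:,0]<.71)&(X[:,1]>.06)&(X[:,1]<.16)&(X[:,2]>.07)
    print("peg",pk.sum(),X[pk].mean(0),X[pk].min(0),X[pk].max(0))
    for lo in np.arange(.07,.16,.015):
        k=pk&(X[:,2]>=lo)&(X[:,2]<lo+.015)
        if k.sum(): print("  z",round(lo,3),k.sum(),X[k].mean(0),X[k].min(0)[:2],X[k].max(0)[:2])
    if n=="top": print(X.reshape(400,640,3)[[203,205,236,238,240],[262,255,286,287,288]])
    cr=[q for q in regions_of(n,"can") if abs(q["extent"][0]-265)<15]
    if cr:
        k=cr[0]["region"].ravel()&ok&(X[:,2]>.07); print("can",k.sum(),np.median(X[k],0),np.percentile(X[k],[2,98],axis=0), cv2.minAreaRect(X[k][:,:2].astype(np.float32)))
big=cv2.resize(grab("top")[0][130:270,190:490],(800,373),interpolation=cv2.INTER_CUBIC); save("c",big)
```

```text
top desk z 0.0006531168948728054
slope 7.965817887228691 dir 103.4660221946192 5392
((0.5567845106124878, 0.08586188405752182), (0.19850115478038788, 0.33696916699409485), 13.929457664489746)
x ext [-0.2134 -0.2113  0.1195  0.1211] y ext [-0.66   -0.6588 -0.472  -0.4646]
  a -0.214 y [-0.6592 -0.4938]
  a -0.174 y [-0.6588 -0.4925]
  a -0.134 y [-0.6586 -0.4926]
  a -0.094 y [-0.6582 -0.4722]
  a -0.054 y [-0.6593 -0.4624]
  a -0.014 y [-0.6594 -0.4678]
  a 0.026 y [-0.6588 -0.4901]
  a 0.066 y [-0.6575 -0.4902]
  a 0.106 y [-0.657  -0.4912]
chock [ 0.4757 -0.3335] axis [-0.7464  0.6655] 138.27779448728222 -0.06622045257741054 0.0385207118152476 -0.032052463696997775 0.025832706515749673 ((0.48359930515289307, -0.3453436493873596), (0.04604944959282875, 0.09929648786783218), 38.71015548706055)
   -0.066 17 [0.0406 0.0444]
   -0.054 24 [0.041  0.0447]
   -0.042 21 [0.0395 0.0463]
   -0.03 16 [0.0394 0.0459]
   -0.018 75 [0.0383 0.0437]
   -0.006 98 [0.0316 0.0373]
   0.006 95 [0.0224 0.028 ]
   0.018 84 [0.0148 0.0192]
   0.03 32 [0.0093 0.014 ]
peg 124 [0.6545 0.1096 0.1111] [0.63   
[... 1484 characters left out ...]
81)
   -0.063 25 [0.0391 0.0413]
   -0.051 44 [0.0399 0.042 ]
   -0.039 40 [0.0392 0.0419]
   -0.027 47 [0.0398 0.0421]
   -0.015 48 [0.0394 0.0422]
   -0.003 85 [0.0337 0.039 ]
   0.009 83 [0.0254 0.0316]
   0.021 78 [0.0162 0.0222]
   0.033 63 [0.0103 0.0145]
   0.045 6 [0.0069 0.0082]
peg 192 [0.6573 0.1139 0.1123] [0.6319 0.1019 0.0818] [0.6734 0.1227 0.1442]
  z 0.07 3 [0.6563 0.1173 0.0835] [0.6512 0.1164] [0.6641 0.118 ]
  z 0.085 62 [0.6516 0.1149 0.0919] [0.6319 0.1055] [0.6734 0.1219]
  z 0.1 45 [0.6593 0.1159 0.1077] [0.654  0.1068] [0.6671 0.1227]
  z 0.115 36 [0.6598 0.1133 0.123 ] [0.6551 0.1056] [0.6673 0.1187]
  z 0.13 46 [0.661  0.1107 0.1378] [0.6547 0.1019] [0.6717 0.1168]
```

View pics/c.png

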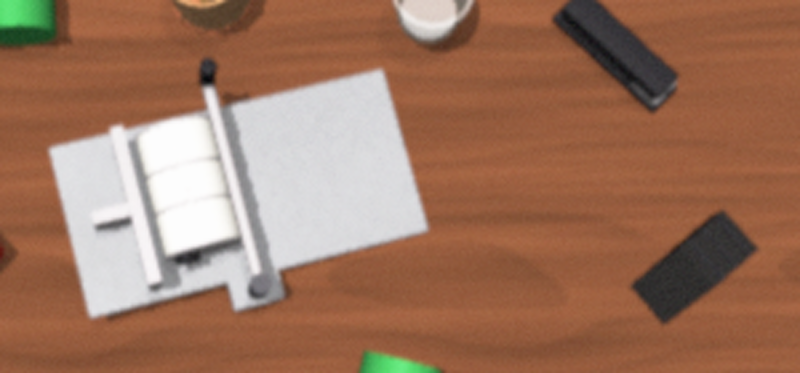

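```bash
cat >> h.py <<'E'
def go(*targets):
    "world xyz, world yaw deg of tool x -> row numbers from the present pose"
    s=status.state(); w,x,y,z=s["tool_rot"]; psi=2*np.arctan2(y,x)
    for X,Y,Z,yaw in targets:
        d=np.array([X,Y,Z])-s["tool_pos"]
        dy=(yaw-np.degrees(psi)+180)%360-180
        print("row mm/deg",np.round(1000*np.array([d@[np.cos(psi),np.sin(psi),0],d@[np.sin(psi),-np.cos(psi),0],-d[2]]),1),round(-dy,1))
    print("t",s["time"],"pos",np.round(s["tool_pos"],4),"yaw",round(np.degrees(psi),2),"tilt",np.round([w,z],3),"F",np.round(s["contact_force"],2),"w",round(s["gripper_width"],3))
E
python3 -c "
from h import *
go((.498,-.3675,.13,129),(.498,-.3675,.006,129))"
```

```text
row mm/deg [311.9 -90.4 101.3] -105.7
row mm/deg [311.9 -90.4 225.3] -105.7
t 1.25 pos [ 0.2473 -0.574   0.2313] yaw 23.31 tilt [-0. -0.] F [-0.22  0.04  0.35] w 0.997
```

```bash
python3 -m crank '[35,-10,10,-8,100, 75,-20,20,-16,100, 115,-32,30,-25,100, 155,-44,40,-34,100, 195,-56,50,-42,100, 235,-68,60,-50,100, 270,-78,72,-59,100, 295,-86,85,-67,100, 312,-90,95,-76,100, 312,-90,101,-84,100]' && python3 -c "
from h import *
go((.498,-.3675,.13,129),(.498,-.3675,.006,129))"
```

```text
time: 2.25
tool_pos: [0.4995, -0.3658, 0.1291]
tool_rot: [-0.001, 0.589, 0.808, 0.0]
contact_force: [-0.4, -1.0, -0.9]
gripper_width: 1.002
row mm/deg [-1.2 -2.  -0.9] -21.2
row mm/deg [ -1.2  -2.  123.1] -21.2
t 2.25 pos [ 0.4995 -0.3658  0.1291] yaw 107.83 tilt [-0.001  0.   ] F [-0.39 -1.04 -0.88] w 1.002
```

```bash
python3 -m crank '[-1,-2,0,-8,100, -1,-2,0,-16,100, -1,-2,10,-21,100, -1,-2,35,-21,100, -1,-2,60,-21,100, -1,-2,85,-21,100, -1,-2,105,-21,100, -1,-2,117,-21,100, -1,-2,122,-21,100, -1,-2,122,-21,100]'
python3 - <<'E'
from h import *
go((.498,-.3675,.006,129))
im,*_=grab("top"); im2,*_=grab("side")
save("d",np.hstack([cv2.resize(im[170:290,390:510],(400,400)),cv2.resize(im2[140:240,350:450],(400,400))]))
E
```

```text
time: 3.25
tool_pos: [0.4965, -0.3693, 0.0081]
tool_rot: [-0.0, 0.436, 0.9, 0.0]
contact_force: [0.4, -0.3, -0.4]
gripper_width: 0.999
row mm/deg [0.5 2.3 2.1] -0.7
t 3.25 pos [ 0.4965 -0.3693  0.0081] yaw 128.31 tilt [-0.  0.] F [ 0.43 -0.29 -0.43] w 0.999
```

View pics/d.png

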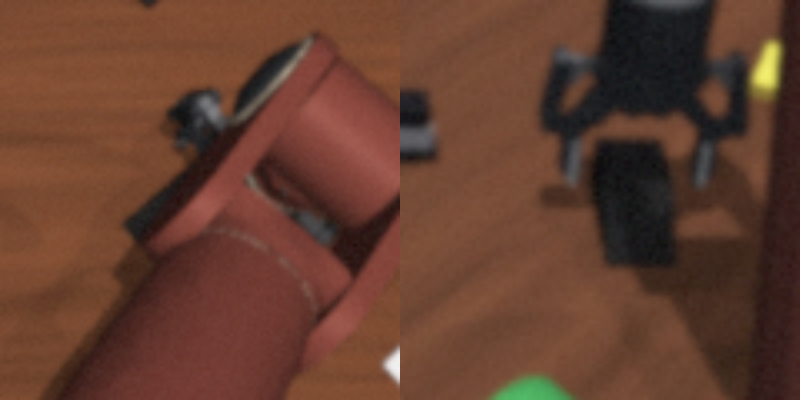

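The fingers straddle the chock's rear: in the side crop they are at (570,160) and (705,165), with the chock between them at (635,190). I'll close, then lift.

```bash
python3 -m crank '[0,2,0,0,100, 0,2,0,0,0, 0,2,0,0,0, 0,2,0,0,0, 0,2,0,0,0, 0,2,0,0,0, 0,2,0,0,0, 0,2,-10,0,0, 0,2,-35,0,0, 0,2,-65,0,0]'
python3 - <<'E'
from h import *
u=np.array([np.cos(np.radians(103.8)),np.sin(np.radians(103.8))]); v=np.array([-u[1],u[0]])
c=np.array([.5675,.089])
for x in(-.1275,):
    p=c+x*u-.001*v; print(p)
    go((*p,.075,103.8),(*p,.045,103.8))
E
```

```text
time: 4.35
tool_pos: [0.4963, -0.3665, 0.0713]
tool_rot: [-0.003, 0.436, 0.9, 0.001]
contact_force: [-0.5, 0.1, -2.5]
gripper_width: 0.575
[ 0.59888415 -0.03458109]
row mm/deg [196.8 286.2  -3.7] 24.5
row mm/deg [196.8 286.2  26.3] 24.5
t 4.35 pos [ 0.4963 -0.3665  0.0713] yaw 128.3 tilt [-0.003  0.001] F [-0.5   0.08 -2.49] w 0.575
```

```bash
python3 -m crank '[15,22,-4,3,0, 40,58,-4,6,0, 65,94,-4,9,0, 90,130,-4,12,0, 115,167,-4,15,0, 140,203,-4,18,0, 162,236,-4,21,0, 182,265,-4,24.5,0, 194,282,-4,24.5,0, 197,286,-4,24.5,0]'
python3 - <<'E'
from h import *
go((.599,-.0346,.045,103.8))
im,d,K,R,t=grab("side"); save("e",cv2.resize(im[150:330,200:400],(667,600)))
E
```

```text
time: 5.35
tool_pos: [0.5999, -0.0339, 0.0765]
tool_rot: [-0.001, 0.616, 0.788, -0.0]
contact_force: [-0.5, 0.0, -2.9]
gripper_width: 0.574
row mm/deg [-0.5 -1.  31.5] 0.2
t 5.35 pos [ 0.5999 -0.0339  0.0765] yaw 103.98 tilt [-0.001 -0.   ] F [-0.53  0.01 -2.94] w 0.574
```

View pics/e.png

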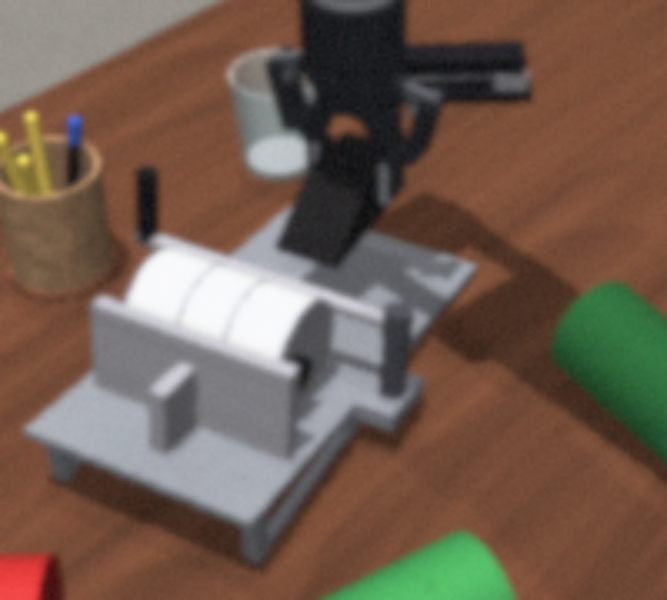

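The nose points uphill and the chock hangs over the deck, in line with the rack (nose at 315,250 in the crop). I'll lower it slowly.

```bash
python3 -m crank '[0,-1,8,0,0, 0,-1,20,0,0, 0,-1,32,0,0, 0,-1,39,0,0, 0,-1,42,0,0, 0,-1,44,0,0, 0,-1,46,0,0, 0,-1,47,0,0, 0,-1,48,0,0, 0,-1,48,0,0]' && python3 -c "
from h import *
go((.599,-.0346,.03,103.8))"
```

```text
time: 6.4
tool_pos: [0.6001, -0.0369, 0.0309]
tool_rot: [0.0, 0.617, 0.787, -0.0]
contact_force: [-3.4, -1.7, 4.2]
gripper_width: 0.575
row mm/deg [ 2.4 -0.5  0.9] 0.0
t 6.4 pos [ 0.6001 -0.0369  0.0309] yaw 103.84 tilt [ 0. -0.] F [-3.42 -1.72  4.15] w 0.575
```

```bash
python3 -m crank '[0,0,1,0,0, 0,0,2,0,0, 0,0,3,0,0, 0,0,4,0,0, 0,0,5,0,0, 0,0,5,0,0, 0,0,6,0,0, 0,0,6,0,0, 0,0,6,0,0, 0,0,6,0,0]' && python3 -c "
from h import *
go((.599,-.0346,.03,103.8))"
```

```text
time: 7.4
tool_pos: [0.601, -0.0383, 0.0261]
tool_rot: [0.002, 0.617, 0.787, -0.0]
contact_force: [-3.5, -6.2, 7.7]
gripper_width: 0.576
row mm/deg [ 4.  -1.1 -3.9] 0.1
t 7.4 pos [ 0.601  -0.0383  0.0261] yaw 103.86 tilt [ 0.002 -0.   ] F [-3.52 -6.24  7.65] w 0.576
```

```bash
python3 -m crank '[0,0,1,0,0, 0,0,2,0,0, 0,0,3,0,0, 0,0,4,0,0, 0,0,5,0,0, 0,0,5,0,0, 0,0,5,0,0, 0,0,5,0,0, 0,0,5,0,0, 0,0,5,0,0]' && python3 -c "
from h import *
go((.599,-.0346,.03,103.8))"
```

```text
time: 8.4
tool_pos: [0.6018, -0.0391, 0.0217]
tool_rot: [0.003, 0.617, 0.787, -0.0]
contact_force: [-3.2, -8.7, 8.8]
gripper_width: 0.572
row mm/deg [ 5.1 -1.6 -8.3] 0.1
t 8.4 pos [ 0.6018 -0.0391  0.0217] yaw 103.86 tilt [ 0.003 -0.   ] F [-3.25 -8.69  8.78] w 0.572
```

```bash
python3 -m crank '[0,0,0,0,70, 0,0,0,0,75, 0,0,-1,0,75, 0,0,-1,0,75, 0,0,-1,0,75, 0,0,-1,0,75, 0,0,-1,0,75, 0,0,-1,0,75, 0,0,-1,0,75, 0,0,-1,0,75]'
python3 - <<'E'
from h import *
u=np.array([np.cos(np.radians(103.8)),np.sin(np.radians(103.8))]); c=np.array([.5675,.089])
p=status.state()["tool_pos"]; d=p[:2]-c; print("rack xy",d@u,d@[-u[1],u[0]])
go((.599,-.0346,.03,103.8))
im,d,K,R,t=grab("side"); save("f",cv2.resize(im[150:290,230:370],(600,600)))
E
```

```text
time: 9.4
tool_pos: [0.5995, -0.0366, 0.0193]
tool_rot: [0.0, 0.617, 0.787, 0.0]
contact_force: [0.4, 0.1, 0.4]
gripper_width: 0.744
rack xy -0.12961024274007826 -0.001153555033294662
row mm/deg [  2.1  -0.  -10.7] 0.0
t 9.4 pos [ 0.5995 -0.0366  0.0193] yaw 103.8 tilt [0. 0.] F [0.43 0.14 0.42] w 0.744
```

View pics/f.png

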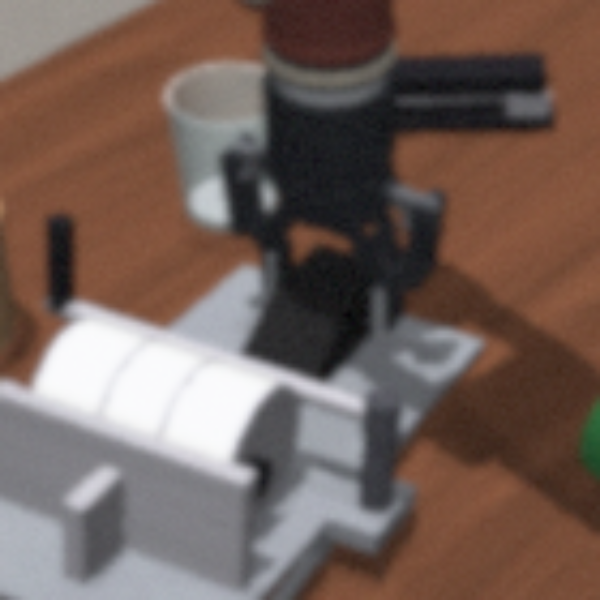

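The chock lies flat on the deck, in line and clear of the gate bar. I'll regrip it and slide it up the slope.

```bash
python3 -m crank '[0,0,-1,0,75, 0,0,-2,0,75, 0,0,-2,0,0, 0,0,-2,0,0, 0,0,-2,0,0, 0,0,-2,0,0, 6,0,-2.8,0,0, 18,0,-4.5,0,0, 30,0,-6.2,0,0, 40,0,-7.6,0,0]' && python3 -c "
from h import *
go((.599,-.0346,.03,103.8))"
```

```text
time: 10.45
tool_pos: [0.5904, 0.002, 0.0276]
tool_rot: [0.001, 0.617, 0.787, -0.0]
contact_force: [2.0, -5.1, 3.6]
gripper_width: 0.576
row mm/deg [-37.6  -0.4  -2.4] 0.0
t 10.45 pos [0.5904 0.002  0.0276] yaw 103.81 tilt [ 0.001 -0.   ] F [ 2.   -5.12  3.64] w 0.576
```

```bash
python3 -m crank '[2,0,-0.8,0,0, 5,0,-1.3,0,0, 8,0,-1.7,0,0, 11,0,-2.2,0,0, 14,0,-2.6,0,0, 17,0,-3,0,0, 20,0,-3.4,0,0, 22,0,-3.7,0,0, 24,0,-4,0,0, 24,0,-4,0,0]' && python3 -c "
from h import *
go((.599,-.0346,.03,103.8))"
```

```text
time: 11.45
tool_pos: [0.5843, 0.0256, 0.0311]
tool_rot: [0.0, 0.617, 0.787, 0.0]
contact_force: [0.6, -3.8, 4.3]
gripper_width: 0.572
row mm/deg [-62.   -0.1   1.1] 0.0
t 11.45 pos [0.5843 0.0256 0.0311] yaw 103.81 tilt [0. 0.] F [ 0.6  -3.75  4.27] w 0.572
```

```bash
python3 -m crank '[1,0,-1,0,0, 2,0,-1.3,0,0, 3,0,-1.4,0,0, 4,0,-1.6,0,0, 5,0,-1.7,0,0, 6,0,-1.9,0,0, 7,0,-2,0,0, 8,0,-2.1,0,0, 10,0,-2.4,0,0, 10,0,-2.4,0,0]'
python3 - <<'E'
from h import *
go((.599,-.0346,.03,103.8))
im,d,K,R,t=grab("top"); W=cloud(d,K,R,t)
u=np.array([np.cos(np.radians(103.8)),np.sin(np.radians(103.8))])
q=W[...,:2]-[.5675,.089]; x=q@u; y=q@[-u[1],u[0]]; k=(d>0)&(abs(y)<.07)&(W[...,2]>.09)&(x>0)&(x<.1)&(im.min(-1)>150)
print("can",k.sum(),np.median(x[k]),np.percentile(x[k],[3,97]))
E
```

```text
time: 12.45
tool_pos: [0.5816, 0.0357, 0.0331]
tool_rot: [-0.0, 0.617, 0.787, -0.0]
contact_force: [0.5, -0.3, -3.9]
gripper_width: 0.575
row mm/deg [-72.4   0.1   3.1] 0.0
t 12.45 pos [0.5816 0.0357 0.0331] yaw 103.82 tilt [-0. -0.] F [ 0.52 -0.26 -3.85] w 0.575
can 1006 0.0647107857261939 [0.01151677 0.09765729]
```

```bash
python3 -m crank '[0,0,0.6,0,0, 1,0,0.5,0,0, 2,0,0.3,0,0, 3,0,0.2,0,0, 4,0,0.1,0,0, 5,0,-0.1,0,0, 6,0,-0.2,0,0, 7,0,-0.4,0,0, 8,0,-0.5,0,0, 8,0,-0.5,0,0]' && python3 -c "
from h import *
go((.599,-.0346,.03,103.8))"
```

```text
time: 13.5
tool_pos: [0.5799, 0.043, 0.0337]
tool_rot: [0.0, 0.617, 0.787, -0.0]
contact_force: [0.6, -1.5, -2.5]
gripper_width: 0.573
row mm/deg [-79.9  -0.    3.7] 0.0
t 13.5 pos [0.5799 0.043  0.0337] yaw 103.82 tilt [ 0. -0.] F [ 0.59 -1.46 -2.46] w 0.573
```

```bash
python3 -m crank '[1,0,-0.1,0,0, 2,0,-0.3,0,0, 3,0,-0.4,0,0, 4,0,-0.6,0,0, 5,0,-0.7,0,0, 6,0,-0.8,0,0, 7,0,-1,0,0, 8,0,-1.1,0,0, 8,0,-1.1,0,0, 8,0,-1.1,0,0]' && python3 -c "
from h import *
go((.599,-.0346,.03,103.8))"
```

```text
time: 14.5
tool_pos: [0.5779, 0.0511, 0.0349]
tool_rot: [-0.0, 0.617, 0.787, 0.0]
contact_force: [0.3, -0.2, -4.2]
gripper_width: 0.579
row mm/deg [-88.3   0.    4.9] 0.0
t 14.5 pos [0.5779 0.0511 0.0349] yaw 103.81 tilt [-0.  0.] F [ 0.31 -0.21 -4.17] w 0.579
```

```bash
python3 -m crank '[0,0,0.7,0,0, 0,0,1.2,0,0, 1,0,1.1,0,0, 2,0,0.9,0,0, 3,0,0.8,0,0, 4,0,0.6,0,0, 5,0,0.5,0,0, 6,0,0.4,0,0, 6,0,0.4,0,0, 6,0,0.4,0,0]'
python3 - <<'E'
from h import *
go((.599,-.0346,.03,103.8))
im,*_=grab("side"); im2,*_=grab("top")
save("g",np.hstack([cv2.resize(im[170:310,210:350],(400,400)),cv2.resize(im2[140:260,200:320],(400,400))]))
E
```

```text
time: 15.5
tool_pos: [0.5784, 0.0524, 0.0356]
tool_rot: [0.004, 0.617, 0.787, -0.002]
contact_force: [1.7, -15.7, 0.3]
gripper_width: 0.573
row mm/deg [-89.4  -0.9   5.6] 0.1
t 15.5 pos [0.5784 0.0524 0.0356] yaw 103.86 tilt [ 0.004 -0.002] F [  1.71 -15.67   0.32] w 0.573
```

View pics/g.png

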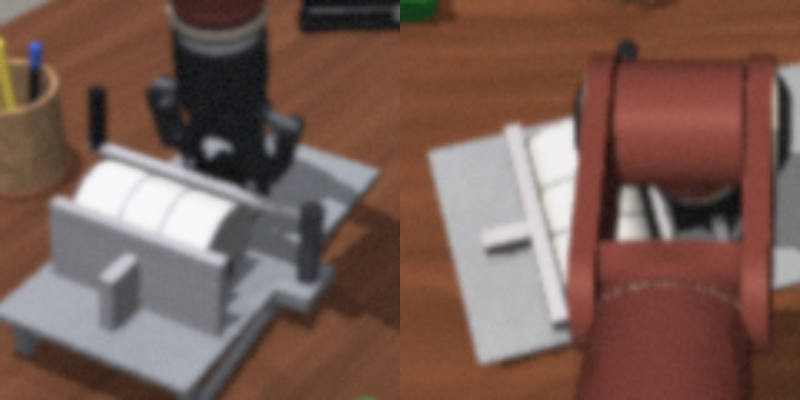

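The push met 15.6 N: the last 6 mm commanded moved the chock only about 1 mm. Both crops show the canister against the stop plate (top view, about x=540) and the gate still shut. The chock is jammed, so I'll open and lift off.

```bash
python3 -m crank '[0,0,0,0,75, 0,0,0,0,80, 0,0,0,0,80, 0,0,0,0,80, -4,0,0,0,80, -5,0,-5,0,80, -5,0,-25,0,80, -5,0,-55,0,80, -5,0,-90,0,80, -5,0,-130,0,80]'
python3 - <<'E'
from h import *
u=np.array([np.cos(np.radians(103.8)),np.sin(np.radians(103.8))]); v=np.array([-u[1],u[0]])
go((.666,.1085,.24,103.8),(.666,.1085,.115,103.8))
im,d,K,R,t=grab("side"); W=cloud(d,K,R,t)
q=W[...,:2]-[.5675,.089]; x=q@u; y=q@v
pk=(d>0)&(W[...,2]>.105)&(W[...,2]<.15)&(abs(x)<.03)&(abs(y+.1)<.03); print("peg side",pk.sum(),W[pk].mean(0))
E
```

```text
time: 16.6
tool_pos: [0.577, 0.0518, 0.1651]
tool_rot: [-0.001, 0.617, 0.787, -0.001]
contact_force: [0.4, 0.9, -0.2]
gripper_width: 0.799
row mm/deg [ 33.8 100.  -74.9] 0.0
row mm/deg [ 33.8 100.   50.1] 0.0
t 16.6 pos [0.577  0.0518 0.1651] yaw 103.81 tilt [-0.001 -0.001] F [ 0.42  0.87 -0.22] w 0.799
peg side 111 [0.66047495 0.11232587 0.12597472]
```

```bash
python3 -m crank '[0,10,-20,0,40, 5,35,-20,0,40, 14,62,-20,0,40, 24,85,-20,0,40, 31,97,-20,0,40, 34,100,-20,0,40, 34,100,-20,0,40, 34,100,-20,0,40, 34,100,-20,0,40, 34,100,-20,0,40]'
python3 - <<'E'
from h import *
go((.666,.1085,.108,103.8))
im,d,K,R,t=grab("side"); 
save("i",cv2.resize(im[130:310,190:370],(600,600)))
E
```

```text
time: 17.65
tool_pos: [0.6664, 0.1082, 0.1846]
tool_rot: [0.0, 0.617, 0.787, -0.0]
contact_force: [-0.3, -0.6, 1.1]
gripper_width: 0.4
row mm/deg [ 0.4 -0.3 76.6] -0.0
t 17.65 pos [0.6664 0.1082 0.1846] yaw 103.78 tilt [ 0. -0.] F [-0.35 -0.65  1.08] w 0.4
```

View pics/i.png

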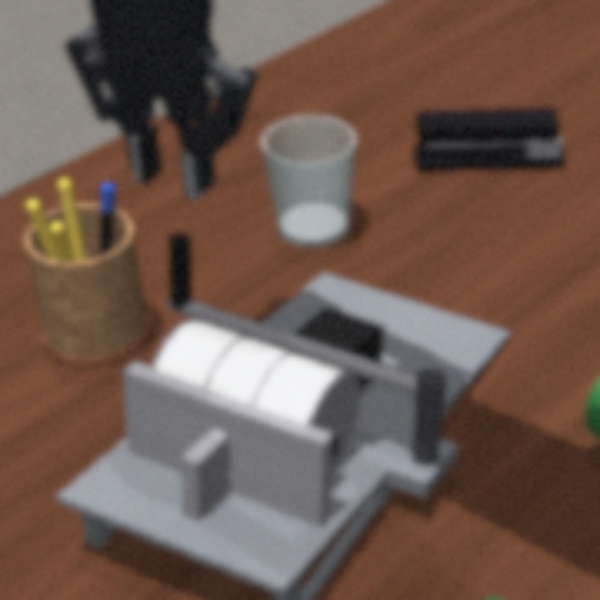

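The chock sits under the canister, which rests against the stop, and the gate is still shut. The jaws (145–197,180) are above the peg (180,240). I'll go down and grip it.

```bash
python3 -m crank '[0,0,12,0,40, 0,0,30,0,40, 0,0,48,0,40, 0,0,62,0,40, 0,0,72,0,40, 0,0,76,0,40, 0,0,76,0,0, 0,0,76,0,0, 0,0,76,0,0, 0,0,76,0,0]' && python3 -c "
from h import *
go((.666,.1085,.108,103.8))"
```

```text
time: 18.7
tool_pos: [0.6671, 0.1088, 0.1085]
tool_rot: [0.0, 0.617, 0.787, 0.0]
contact_force: [2.5, 0.1, -5.5]
gripper_width: 0.167
row mm/deg [-0.  -1.1  0.5] 0.0
t 18.7 pos [0.6671 0.1088 0.1085] yaw 103.81 tilt [0. 0.] F [ 2.5   0.09 -5.53] w 0.167
```

```bash
python3 -m crank '[-5.9,-0.1,0.8,0,0, -15.8,-0.6,2.2,0,0, -25.7,-1.7,3.6,0,0, -35.4,-3.2,5,0,0, -45.1,-5.3,6.3,0,0, -54.7,-7.8,7.7,0,0, -64.2,-10.8,9,0,0, -73.4,-14.3,10.3,0,0, -77.1,-15.8,10.8,0,0, -77.1,-15.8,10.8,0,0]'
python3 - <<'E'
from h import *
go((.666,.1085,.108,103.8))
for a in np.arange(.45,.96,.05):
    f=lambda a:np.array([-198*np.sin(a),-200*(1-np.cos(a)),27.8*np.sin(a)])
    print(round(a,2),np.round(f(a)-f(.4),1))
E
```

```text
time: 19.7
tool_pos: [0.6711, 0.0289, 0.0975]
tool_rot: [0.001, 0.618, 0.786, 0.001]
contact_force: [8.4, 1.2, -8.4]
gripper_width: 0.17
row mm/deg [ 78.5  13.8 -10.5] -0.2
t 19.7 pos [0.6711 0.0289 0.0975] yaw 103.65 tilt [0.001 0.001] F [ 8.41  1.23 -8.45] w 0.17
0.45 [-9.  -4.1  1.3]
0.5 [-17.8  -8.7   2.5]
0.55 [-26.4 -13.7   3.7]
0.6 [-34.7 -19.1   4.9]
0.65 [-42.7 -25.    6. ]
0.7 [-50.5 -31.2   7.1]
0.75 [-57.9 -37.9   8.1]
0.8 [-64.9 -44.9   9.1]
0.85 [-71.6 -52.2  10.1]
0.9 [-78.  -59.9  11. ]
0.95 [-84.  -67.9  11.8]
```

```bash
python3 -m crank '[-9.1,-2.9,2,0,0, -18,-6.3,3.7,0,0, -26.7,-10.7,5.2,0,0, -35.1,-15.9,6.4,0,0, -43.2,-21.6,7.5,0,0, -51.1,-27.7,8.6,0,0, -58.7,-34.2,9.6,0,0, -65.8,-41.1,10.6,0,0, -72.6,-48.3,11.6,0,0, -72.6,-48.3,11.6,0,0]'
python3 - <<'E'
from h import *
go((.666,.1085,.108,103.8))
# circle through start, .4 point and now (in-plane rack coords), radius 200
u=np.array([np.cos(np.radians(103.8)),np.sin(np.radians(103.8))]); v=np.array([-u[1],u[0]])
p=status.state()["tool_pos"][:2]; P=np.array([[.6671,.1088],[.6711,.0289],p])
Q=np.c_[P@u/np.cos(np.radians(8)),P@v]
from scipy.optimize import least_squares
h=least_squares(lambda h:np.hypot(*(Q-h).T)-.2,[Q[0,0],Q[0,1]+.2]).x
D=Q-h; print("hinge",h[0]*np.cos(np.radians(8))*u+h[1]*v,"angles",np.arctan2(-D[:,0],-D[:,1]),"r",np.hypot(*D.T))
E
```

```text
time: 20.7
tool_pos: [0.6409, -0.0544, 0.0869]
tool_rot: [0.002, 0.618, 0.787, -0.0]
contact_force: [4.4, -4.0, 2.7]
gripper_width: 0.17
row mm/deg [152.3  63.1 -21.1] -0.1
t 20.7 pos [ 0.6409 -0.0544  0.0869] yaw 103.73 tilt [ 0.002 -0.   ] F [ 4.44 -4.04  2.75] w 0.17
hinge [0.4739754  0.05481536] angles [-0.03203138  0.3748931   0.82518971] r [0.20052992 0.19907949 0.2004819 ]
```

Run:
```python
import numpy as np
f=lambda a:np.array([-198*np.sin(a),200*np.cos(a),27.8*np.sin(a)])
for a in np.arange(.875,1.68,.05):
    print(round(a,3),np.round(f(a)-f(.825)+[-1.3*np.sin(a),1.3*np.cos(a),-.5],1))
```

```text
0.875 [-7.5 -6.7  0.4]
0.925 [-13.7 -14.6   1.3]
0.975 [-19.5 -22.7   2.1]
1.025 [-24.9 -31.2   2.8]
1.075 [-29.9 -39.9   3.5]
1.125 [-34.4 -48.9   4.2]
1.175 [-38.5 -58.1   4.7]
1.225 [-42.1 -67.5   5.2]
1.275 [-45.2 -77.    5.7]
1.325 [-47.9 -86.7   6. ]
1.375 [-50.1 -96.5   6.3]
1.425 [ -51.7 -106.5    6.6]
1.475 [ -52.9 -116.5    6.8]
1.525 [ -53.7 -126.5    6.9]
1.575 [ -53.9 -136.6    6.9]
1.625 [ -53.6 -146.6    6.8]
1.675 [ -52.8 -156.6    6.7]
```

```bash
python3 -m crank '[-7.5,-6.7,0.4,0,0, -13.7,-14.6,1.3,0,0, -19.5,-22.7,2.1,0,0, -24.9,-31.2,2.8,0,0, -29.9,-39.9,3.5,0,0, -34.4,-48.9,4.2,0,0, -38.5,-58.1,4.7,0,0, -42.1,-67.5,5.2,0,0, -45.2,-77,5.7,0,0, -45.2,-77,5.7,0,0]'
python3 - <<'E'
from h import *
go((.666,.1085,.108,103.8))
u=np.array([np.cos(np.radians(103.8)),np.sin(np.radians(103.8))]); v=np.array([-u[1],u[0]])
p=status.state()["tool_pos"][:2]; P=np.array([[.6671,.1088],[.6711,.0289],[.6409,-.0544],p])
Q=np.c_[P@u/np.cos(np.radians(8)),P@v]
from scipy.optimize import least_squares
h=least_squares(lambda h:np.hypot(*(Q-h).T)-.2,[Q[0,0],Q[0,1]+.2]).x
D=Q-h; A=np.arctan2(-D[:,0],-D[:,1]); print("hinge",h[0]*np.cos(np.radians(8))*u+h[1]*v,"angles",A-A[0],"r",np.hypot(*D.T))
a0=A[-1];f=lambda a:np.array([-198*np.sin(a),200*np.cos(a),27.8*np.sin(a)])
for a in np.arange(a0+.05,1.71,.05): print(round(a-A[0],3),np.round(f(a)-f(a0),1))
E
```

```text
time: 21.7
tool_pos: [0.5773, -0.1185, 0.0805]
tool_rot: [0.004, 0.618, 0.787, -0.002]
contact_force: [8.5, -13.5, -4.9]
gripper_width: 0.166
row mm/deg [199.4 140.  -27.5] -0.1
t 21.7 pos [ 0.5773 -0.1185  0.0805] yaw 103.72 tilt [ 0.004 -0.002] F [  8.53 -13.48  -4.93] w 0.166
hinge [0.47387935 0.05203176] angles [0.         0.40617362 0.85843407 1.31440606] r [0.20139132 0.1988127  0.19906945 0.20121301]
1.364 [-2.7 -9.6  0.4]
1.414 [ -4.9 -19.4   0.7]
1.464 [ -6.7 -29.2   0.9]
1.514 [ -7.9 -39.1   1.1]
1.564 [ -8.7 -49.1   1.2]
1.614 [ -8.9 -59.1   1.3]
1.664 [ -8.7 -69.1   1.2]
1.714 [ -8.  -79.1   1.1]
```

```bash
python3 -m crank '[-3,0,1,0,0, -6.7,-9.6,1.8,0,0, -8.9,-19.4,2.1,0,0, -10.7,-29.2,2.3,0,0, -12.2,-39.1,2.5,0,0, -13,-49.1,2.6,0,0, -13.3,-53,2.7,0,0, -13.3,-57,2.7,0,0, -13.3,-59,2.7,0,0, -13.3,-59,2.7,0,0]'
python3 - <<'E'
from h import *
go((.666,.1085,.108,103.8))
u=np.array([np.cos(np.radians(103.8)),np.sin(np.radians(103.8))]); v=np.array([-u[1],u[0]])
p=status.state()["tool_pos"][:2]; P=np.array([[.6671,.1088],[.6711,.0289],[.6409,-.0544],[.5773,-.1185],p])
Q=np.c_[P@u/np.cos(np.radians(8)),P@v]
from scipy.optimize import least_squares
h=least_squares(lambda h:np.hypot(*(Q-h).T)-.2,[Q[0,0],Q[0,1]+.2]).x
D=Q-h; A=np.arctan2(-D[:,0],-D[:,1]); print("angles",A-A[0],"r",np.hypot(*D.T),"Fu,Fv",status.state()["contact_force"][:2]@np.c_[u,v])
E
```

```text
time: 22.7
tool_pos: [0.5247, -0.1499, 0.0803]
tool_rot: [0.009, 0.616, 0.787, -0.005]
contact_force: [5.9, -29.8, -1.0]
gripper_width: 0.003
row mm/deg [216.9 199.2 -27.7] 0.1
t 22.7 pos [ 0.5247 -0.1499  0.0803] yaw 103.89 tilt [ 0.009 -0.005] F [  5.87 -29.82  -1.05] w 0.003
angles [0.         0.40298146 0.85718729 1.32072934 1.62388175] r [0.20377199 0.19911012 0.1969927  0.19717158 0.20537053] Fu,Fv [-30.35457384   1.41304614]
```

The peg slipped out of the fingers and they now press on it at 30 N, so I'll back off downhill, rise and look.

```bash
python3 -m crank '[-5,0,0,0,0, -12,0,0,0,0, -20,0,-2,0,0, -26,0,-15,0,0, -26,0,-40,0,0, -26,0,-75,0,0, -26,0,-110,0,0, -26,0,-130,0,0, -26,0,-130,0,20, -26,0,-130,0,40]'
python3 - <<'E'
from h import *
go((.666,.1085,.108,103.8))
im,d,K,R,t=grab("side"); W=cloud(d,K,R,t)
u=np.array([np.cos(np.radians(103.8)),np.sin(np.radians(103.8))]); v=np.array([-u[1],u[0]])
k=(d>0)&(W[...,2]>.085)&(W[...,2]<.13)&(W[...,0]>.45)&(W[...,0]<.62)&(W[...,1]>-.2)&(W[...,1]<-.07)&(im.max(-1)<90)
print("peg",k.sum(),W[k].mean(0),W[k].min(0),W[k].max(0))
save("j",cv2.resize(im[130:310,190:370],(600,600)))
E
```

```text
time: 23.7
tool_pos: [0.5281, -0.1662, 0.2076]
tool_rot: [-0.0, 0.617, 0.787, -0.0]
contact_force: [0.4, 0.3, -0.1]
gripper_width: 0.332
row mm/deg [233.8 199.6  99.6] 0.0
t 23.7 pos [ 0.5281 -0.1662  0.2076] yaw 103.83 tilt [-0. -0.] F [ 0.36  0.28 -0.09] w 0.332
peg 77 [ 0.51478016 -0.127357    0.10238335] [ 0.50789655 -0.13914318  0.08612455] [ 0.52432374 -0.12009032  0.11603008]
```

View pics/j.png

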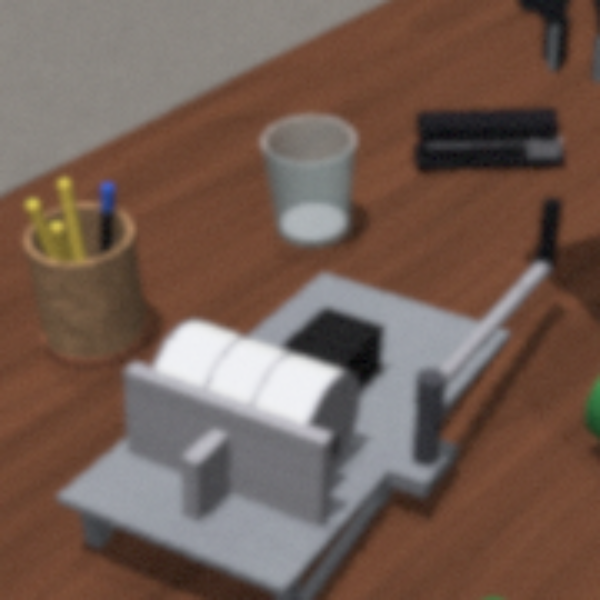

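The gate is almost fully open and the canister rests on the chock. From the peg's positions the gate angle is about 1.57 ± 0.03, so I'll nudge the peg onto its end stop with shut fingers from the outer side.

```bash
python3 -c "
from h import *
go((.553,-.123,.2,103.8),(.553,-.123,.083,103.8))"
```

```text
row mm/deg [35.7 35.   6.3] 0.0
row mm/deg [ 35.7  35.  123.3] 0.0
t 23.75 pos [ 0.5275 -0.166   0.2063] yaw 103.83 tilt [-0.001 -0.   ] F [-0.43  0.82 -0.38] w 0.4
```

```bash
python3 -m crank '[15,15,0,0,0, 30,30,0,0,0, 36,35,6,0,0, 36,35,15,0,0, 36,35,40,0,0, 36,35,70,0,0, 36,35,95,0,0, 36,35,112,0,0, 36,35,122,0,0, 36,35,122,0,0]' && python3 -m crank '[0,-2,0,0,0, 0,-4,0,0,0, 0,-6,0,0,0, 0,-8,0,0,0, 0,-10,0,0,0, 0,-12,0,0,0, 0,-13,0,0,0, 0,-14,0,0,0, 0,-14,0,0,0, 0,-14,0,0,0]'
```

```text
time: 24.75
tool_pos: [0.5517, -0.1231, 0.0829]
tool_rot: [-0.002, 0.617, 0.787, -0.001]
contact_force: [0.4, 0.3, -0.7]
gripper_width: -0.002
time: 25.75
tool_pos: [0.5403, -0.1265, 0.0858]
tool_rot: [0.0, 0.617, 0.787, 0.0]
contact_force: [1.0, 0.6, 0.8]
gripper_width: 0.001
```

```bash
python3 -m crank '[0,-1,0,0,0, 0,-2,0,0,0, 0,-3,0,0,0, 0,-4,0,0,0, 0,-5,0,0,0, 0,-6,0,0,0, 0,-7,0,0,0, 0,-8,0,0,0, 0,-8,0,0,0, 0,-8,0,0,0]'
```

```text
time: 26.75
tool_pos: [0.5356, -0.1278, 0.0862]
tool_rot: [0.003, 0.617, 0.787, 0.003]
contact_force: [13.5, 2.8, -6.0]
gripper_width: 0.0
```

The peg now resists at 13.8 N against the 1.5 N it needs to swing, so it is at its end stop. I'll retreat and check.

```bash
python3 -m crank '[0,6,0,0,0, 0,15,0,0,0, 0,28,0,0,0, 0,32,-5,0,0, 0,32,-25,0,0, 0,32,-60,0,0, 0,32,-100,0,0, -30,32,-130,0,0, -70,32,-140,0,0, -110,32,-140,0,0]'
python3 - <<'E'
from h import *
np.set_printoptions(precision=4,suppress=True)
go((.666,.1085,.108,103.8))
u=np.array([np.cos(np.radians(105)),np.sin(np.radians(105))]); v=np.array([-u[1],u[0]])
im,d,K,R,t=grab("side"); W=cloud(d,K,R,t)
k=(d>0)&(W[...,2]>.085)&(W[...,2]<.13)&(W[...,0]>.45)&(W[...,0]<.62)&(W[...,1]>-.2)&(W[...,1]<-.07)&(im.max(-1)<90)
p=W[k].mean(0); c=np.array([.6605,.1123])-p[:2]; ch=np.hypot(c@u/np.cos(np.radians(8)),c@v); print("peg",k.sum(),p,"angle",2*np.arcsin(ch/.4))
im2,d2,K,R,t=grab("top"); W=cloud(d2,K,R,t)
for n,b in(("pencup",(.773,.117)),("tumbler_rim",(.765,-.104)),("stapler",(.698,-.284))):
    for r in regions_of("top",n)[:1]: m=r["region"]&(d2>0); print(n,round(r["confidence"],2),np.median(W[m],0))
for r in regions_of("top","can"): m=r["region"]&(d2>0); print("can",round(r["confidence"],2),np.median(W[m],0))
save("k",np.hstack([cv2.resize(im[160:300,220:360],(400,400)),cv2.resize(im2[100:260,200:360],(400,400))]))
E
```

```text
time: 27.75
tool_pos: [0.5916, -0.2291, 0.2301]
tool_rot: [0.003, 0.616, 0.787, 0.0]
contact_force: [-0.2, -0.1, -0.2]
gripper_width: 0.001
row mm/deg [309.9 153.2 122.1] 0.1
t 27.75 pos [ 0.5916 -0.2291  0.2301] yaw 103.88 tilt [0.003 0.   ] F [-0.17 -0.11 -0.2 ] w 0.001
peg 77 [ 0.5094 -0.1286  0.1019] angle 1.591195754940893
pencup 0.95 [0.7731 0.116  0.0697]
tumbler_rim 0.72 [ 0.7641 -0.1044  0.0434]
stapler 0.53 [ 0.7354 -0.243   0.0443]
can 0.9 [0.5331 0.381  0.0701]
can 0.74 [ 0.3477 -0.0389  0.0725]
can 0.65 [0.3374 0.224  0.0708]
can 0.61 [0.5596 0.1382 0.1089]
```

View pics/k.png

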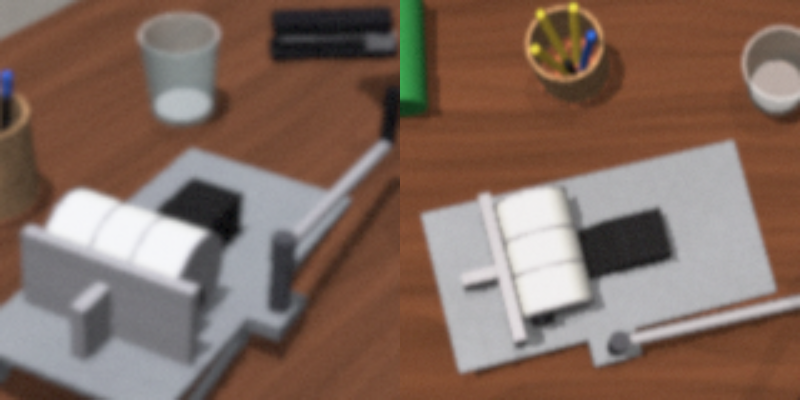

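Now I check numerically whether the canister still touches the stop, and whether the stapler moved.

Run:
```python
from h import *
from scipy.optimize import least_squares
np.set_printoptions(precision=4,suppress=True)
yw=np.radians(104.5);u=np.array([np.cos(yw),np.sin(yw)]); v=np.array([-u[1],u[0]]);c8,s8=np.cos(np.radians(8)),np.sin(np.radians(8))
for n in("top","side"):
    im,d,K,R,t=grab(n); W=cloud(d,K,R,t); q=W[...,:2]-[.5675,.089]; x=q@u;y=q@v;z=W[...,2]-.03
    s=x*c8+z*s8; h=-x*s8+z*c8
    k=(d>0)&(abs(y)<.05)&(h>.045)&(h<.082)&(s>.01)&(s<.105)
    S,H=s[k],h[k]
    r=least_squares(lambda p:np.hypot(S-p[0],H-p[1])-.038,[.06,.038],loss="soft_l1",f_scale=.001)
    pl=(d>0)&(abs(abs(y)-.068)<.006)&(h>.058)&(h<.07)&(s>.06)&(s<.14)
    face=(d>0)&(abs(y)<.06)&(h>.05)&(h<.07)&(s>r.x[0]+.03)&(s<.14)
    print(n,"can s,h",r.x,k.sum(),"plate top ends s pct",np.percentile(s[pl],[2,10,50,90,98]),pl.sum(),"mid",np.percentile(s[face],[5,50,95]))
    ck=(d>0)&(abs(y)<.02)&(h>.033)&(h<.047)&(s<.02)&(s>-.12); print("chock top s",np.percentile(s[ck],[1,99]),"h",np.median(h[ck]),ck.sum())
r=regions_of("side","stapler")[0]; m=r["region"]&(d>0); print("stapler",r["confidence"],np.median(W[m],0))
```

```text
top can s,h [0.0597 0.0391] 1315 plate top ends s pct [0.0803 0.085  0.1008 0.1076 0.109 ] 51 mid [0.0905 0.1007 0.1085]
chock top s [-0.0667  0.0057] h 0.04054813691281714 418
side can s,h [0.0604 0.0374] 858 plate top ends s pct [0.0759 0.085  0.1053 0.1099 0.1118] 81 mid [0.0968 0.1082 0.1109]
chock top s [-0.0674 -0.004 ] h 0.039549415248178045 255
stapler 0.66 [0.5683 0.0464 0.0636]
```

```bash
python3 -c "
from plant import order,status
print(status.state()['time']); print(order.job_done())"
```

```text
28.2
the job is handed in; nothing more can be done
None
```

The gate is open at its end stop, and the canister is resting on the chock against the rear stop. I handed the job in at 28.2 s; the hand-in reports no verdict.

- **Chock:** I laid it nose uphill on the low end of the rack and pushed it under the shut gate until it jammed at about 15.6 N. I then released it.
- **Gate:** I swung it open by its peg. Near the end of the arc the peg slipped out of my fingers, which then pressed on it with about 30 N along the bar. I backed off and pushed the peg onto its end stop with shut fingers, where it resisted at about 14 N.

**Last checks**
- **Gate angle:** it measured about 1.59 rad, against 1.6 at the end stop.
- **Canister and chock:** the canister's axis is about 60 mm up the deck and its edge about 98 mm, level with the stop's face. The chock's nose is 17 mm short of the axis, which is the snug position.
- **Tumbler and pen cup:** both are within about 1 mm of where they started.
- **Stapler:** I could not confirm this one by numbers. The arm half hid it from the top camera, which read it about 5 cm off, and the side-camera network picked out something on the rack instead. In the side pictures it looks unmoved, and the arm never touched it.

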